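Open the desk key safe by counting clicks

TASK

Open the key safe: turn its blank dial gently back anticlockwise until it comes up against its end stop, then turn it exactly four clicks clockwise, counting by feel, and slide the steel bolt fully across towards the dial so that the lid springs up. Do not force the dial hard against its stop or push hard on a bolt that is still locked, and leave the mug, keys and eraser where they are.

Things in the scene. Friction and masses are not known exactly. Their poses are not given: they have to be found in the camera images.
- key_safe: Dark grey steel key safe, 130 x 210 x 60 mm (x, y, z), fixed to the desk. Origin: centre of its underside; +x points to its back (lid hinge), +y along its long side to the dial end. Front half: fixed deck, top at 60 mm, with dial and bolt 100 mm apart. Back half: lid, flush with the deck. Inside, a lug under the dial meets the end stop, and the bolt's tongue the dial's gate.
- dial_top (a point): Point fixed to the safe on the dial's upright axis, 82 mm above the desk. Dial: black ribbed round knob, 42 mm across, 62 to 82 mm above the desk, no mark, angle not measured. A click is 18 deg and takes about 0.25 N m, then pulls on to the next rest. Starts 5 to 8 clicks clockwise of the end stop, which lies 3 deg past the last rest, gives a few degrees and must not be loaded over 1.2 N m.
- bolt_tab (a point): Point at the middle of the top of the bolt's steel thumb tab; moves with it. Tab: 20 mm along the safe's x, 10 mm along its y, top 79 mm above the desk, on a 30 x 26 mm slide plate 3 mm thick. The dial's gate lets the bolt through only at the fourth click from the end stop; at any other it meets the gate after 2 mm and must not be pushed with over 30 N.
- bolt (a joint): Bolt travel, m: 0 locked (as it starts), 0.015 fully across. It moves along the safe's +y, towards the dial, needs about 3 N, and stays where it is left. Past about 0.010 it frees the lid.
- lid (a joint): Lid angle, rad: 0 shut; once freed its spring lifts it by itself to about 0.3. Hinged along the back edge; its free edge, next to the deck, rises about 20 mm.
- mug: White mug, 80 mm across, 92 mm high, beside the dial end of the safe; a bystander. Origin: at its underside.
- keys: Bunch of keys on a tag, 84 x 118 x 8 mm, lying beside the bolt end of the safe; a bystander. Origin: at its underside.
- eraser: Eraser in a sleeve, 23 x 56 x 13 mm, lying behind the safe; a bystander. Origin: at its underside.

How it is judged (in metres and radians):
On the way:
1. the dial is turned up against its end stop (contact force between dial_lug and key_safe above 3 N), for 0.05 s.
At the end, for the whole second after the job is handed in: The bolt is across by more than 12.5 of its 15 mm and the lid stands open by more than 0.15 rad, at rest (value of joint bolt above 0.0125 m and value of joint lid above 0.15 rad and velocity of joint lid between -0.1 and 0.1 rad/s); the robot touches nothing.
It fails at once if the dial is forced against its end stop (60 N on the stop, 20 mm from the axis, is 1.2 N m) (contact force between dial_lug and key_safe above 60 N).
It fails at once if the bolt is forced against the locked gate (contact force between bolt_tongue and key_safe above 30 N).
It fails at once if the mug, keys or eraser is shifted by over 30 mm (distance of any of mug, keys, eraser from where it was at the start of the episode above 0.03 m).
It also fails if it takes over 67 s, if anything falls off the work surface, if the arm or the gripper's body presses on something with over 40 N, if the wrist force passes 120 N, or if a joint passes its speed limit or range.

ROBOT

A 6-joint arm with a two-finger parallel gripper is mounted at the origin on a cart in front of the work surface, level with it; the furniture and walls round the work are solid. World frame = base frame: x ahead of the robot, y to its left, z up, the work surface at z = 0. Lengths are in mm, angles in rad, forces in N, time in s.
With the tool pointing down it reaches from about 400 to 925 mm from the base axis. Payload 12.5 kg.
Tool frame: the origin (TCP) lies on the centre line of the jaws, within the pads' length; the fingertips stand manip.nose_length ahead of it and the grasp point (between the pads) lies 11 mm behind it (manip.nose_length is the distance from the TCP to the fingertips, in mm); z points along the fingers, y is the line along which they close (so a half turn about z gives the same grasp; the last joint's range is limited). The gripper opens to 95 mm and grips with 3 to 60 N. Pads are 20 mm wide; open, the fingers measure 119 mm over their backs; the gripper's body (75 mm by 180 mm) begins 59 mm behind the grasp point.
Start: joints at [1.069, 0.491, 1.559, -0, 1.092, -0.106], TCP at [240.953, 576.708, 184.761] pointing down, gripper open.
Joint ranges: [-3.1, 3.1], [-0.84, 2.19], [0.05, 2.79], [-1.13, 4.28], [0.06, 2.93], [-2.69, 2.69]. Speed limits (rad/s): [2.22, 2.22, 2.79, 3.14, 3.14, 3.14].

INTERFACE

Orientations are given as a unit quaternion [w, x, y, z].
In Python, from plant import manip, viewer gives the robot as it stands.
- The arm moves only by the tool arm_command, never from a script. Its argument "commands" is a list of rows, each a list of 3 entries, a list of its own where there are three numbers: the shift along the world's x, y, z scaled (see below), then the turn about the world's z scaled (see below), then the gripper command: -1 is shut, 1 is fully open, values between are in proportion. In form: [[[dx, dy, dz], yaw, gripper], ...]. A call has exactly 8 rows; each row shifts and turns the commanded pose from where the row before left it; what a row does not reach is not made up. The controller multiplies each number of a shift by 2 cm and each number of a turn by 0.1 rad. A row lasts 1/12 s, in which the tool goes at most 41.7 mm and 7.16 degrees, less where a joint would pass 70% of its speed; a pose out of reach is approached as far as the arm can. A call with a number of a shift or a turn outside -1 to 1 is refused whole. A call with a gripper value outside its range is refused whole. The fingers move at their own pace and stop on an object; "force" is the grip in N (left out, the last holds). Time passes only in rows, so rows that do not move let the fingers close, or fill a call up. It gives the time, the measured TCP pose, the force, the opening and the grip force at its end, in the units of the state.
- manip.get_obs(): the state, without advancing time (a new reading comes with each control period).
- viewer.grab_frame(name): name is "side" or "top" or "wrist"; returns a dict with "frame" (480x640x3 uint8, blue, green, red), "fov_y" (degrees; the focal length in pixels is half the picture's height over the tangent of half this angle, whatever the lens; pixels are square), "cx", "cy" (the principal point, pixels), "rvec" (rotation vector, rad) and "tvec" (3), from world to camera coordinates, as OpenCV has them; the wrist camera has in their place "T_tool_cam" (4x4, takes a point from camera to tool coordinates, whose origin is the TCP and whose axes are the flange's). Camera axes: x right, y down, z forward; pixel columns grow to the right and rows downward; lengths in mm; the calibration is good to about 2 mm. A picture is of the moment at which its call begins: read the wrist's pose just before it. There is no depth.
- manip.finish_job(): hands the job in; it is judged then, once.
Trained networks look in a picture, given as the dict that the camera call returned (one of the last four; its "shot" number tells which), for a name from the list of things; names that differ only in an ending like _2 or _b are one class to them, and where a whole thing is asked for, a point or a joint stands for the part that bears it (a point fixed in the world has none). Each returns a list of dicts, best first, with "confidence" (0 to 1); they miss things now and then, are a little off and sometimes report something else, mostly with a low value. They report only what shows in the picture. A call takes as long as a camera call.
- viewer.search_frame(picture, name): "at" ([column, row] in pixels, amid what is visible of it).
- viewer.cut_out(picture, name): "pixels" (480x640 bool, what is visible of it) and "at" ([column, row] in pixels, amid what is visible of it).
- viewer.landmark_of(picture, name): "at" ([column, row] in pixels: a listed point, or the origin of a listed thing).
The state is a dict: "time_s": time; "joint_pos": joint angles; "dq": joint speeds; "tau": joint torques, N m; "tcp_pos": TCP position; "tool_rot": TCP orientation; "contact_force": force on the tool from outside, world axes, zero at the start; "ft_torque": the same for the moment, N m; "width": finger opening in mm; "gripper_force": force on a finger pad.
Only numpy, scipy, OpenCV 4.12 (cv2) and the standard library are available. Lean on these libraries where they do the work, as an engineer would, in place of code of your own. Each camera call takes 0.05 s, during which the arm holds its last target. There are 200 camera calls.

## Working session

There is one attempt and no reset: what is moved stays moved. The work goes in short steps, Python scripts to look and compute and a tool call to move; the robot and the scene stay as the last step left them, time stands still between calls to the robot, and variables do not carry over. Pictures are saved under pics/ and viewed, at most 10 in all, crops included, and the job is handed in when it is done.

Besides the shell and the picture viewer there is one more tool, called as name(argument=value, ...), one argument or row to a line, values as JSON. arm_command: Moves the arm, as the interface text tells. Its arguments: {"type":"object","properties":{"commands":{"type":"array"},"force":{"type":"number"}},"required":["commands"]}

```bash
mkdir -p pics
cat > h.py <<'E'
import numpy as np, cv2
from plant import manip, viewer
from scipy.spatial.transform import Rotation as R
def ray(p,at,obs=None):
    f=240/np.tan(np.radians(p["fov_y"])/2)
    d=np.array([(at[0]-p["cx"])/f,(at[1]-p["cy"])/f,1.])
    if "rvec" in p and p["rvec"] is not None:
        M=cv2.Rodrigues(np.array(p["rvec"],float))[0]; t=np.array(p["tvec"],float).ravel()
        return -M.T@t, M.T@d
    T=np.array(p["T_tool_cam"]); q=obs["tool_rot"]
    W=R.from_quat([q[1],q[2],q[3],q[0]]).as_matrix()
    return W@T[:3,3]+np.array(obs["tcp_pos"]), W@T[:3,:3]@d
def atz(p,at,z,obs=None):
    o,d=ray(p,at,obs); return o+d*(z-o[2])/d[2]
E
python3 - <<'E'
from h import *
o=manip.get_obs(); print(o, manip.nose_length)
for n in ["top","side","wrist"]:
    p=viewer.grab_frame(n); cv2.imwrite(f"pics/{n}0.png",p["frame"])
    for k,z in [("dial_top",82),("bolt_tab",79),("key_safe",0),("mug",0),("keys",0),("eraser",0)]:
        r=viewer.landmark_of(p,k)
        if r: print(n,k,round(r[0]["confidence"],2),np.round(r[0]["at"]),np.round(atz(p,r[0]["at"],z,o),1))
E
```

```text
{'time_s': 0.0, 'joint_pos': array([ 1.06940537e+00,  4.91565451e-01,  1.55945034e+00, -6.64610077e-06,
        1.09171416e+00, -1.05595944e-01]), 'dq': array([-0.0004345 , -0.00076752,  0.00083607,  0.00029984, -0.00108402,
        0.0011765 ]), 'tau': array([-3.89990397e-03, -6.12638354e+01, -2.58187115e+01,  6.91193040e-02,
        4.80989506e-02, -1.10467017e-04]), 'tcp_pos': array([240.80560487, 576.44164678, 184.15780778]), 'tool_rot': array([-1.67130201e-04,  1.96606776e-01,  9.80482255e-01, -5.43540118e-04]), 'contact_force': array([-0.19309974, -0.41354348, -0.01173406]), 'ft_torque': array([ 0.02256048, -0.02949007,  0.00821515]), 'gripper_force': 0.0, 'width': 95.19859725410932} 8.0
top dial_top 0.26 [394. 248.] [ 554.3 -116.2   82. ]
top bolt_tab 0.6 [322. 266.] [522.   10.1  79. ]
top key_safe 0.9 [288. 263.] [538.8  72.    0. ]
top mug 0.95 [177. 279.] [505.9 276.1   0. ]
top keys 0.84 [396. 249.] [ 568.3 -133.4    0. ]
top eraser 0.84 [291. 201.] [659.9  67.5   0. ]
side dial_top 0.61 [348. 258.] [486.3 113.7  82. ]
side key_safe 0.67 [322. 288.] [539.4  95.2   0. ]
side mug 0.65 [342. 339.] [510.7 281.5   0. ]
side keys 0.58 [309. 246.] [ 561.8 -116.1    0. ]
side eraser 0.73 [264. 282.] [663.2  63.1   0. ]
```

View pics/top0.png

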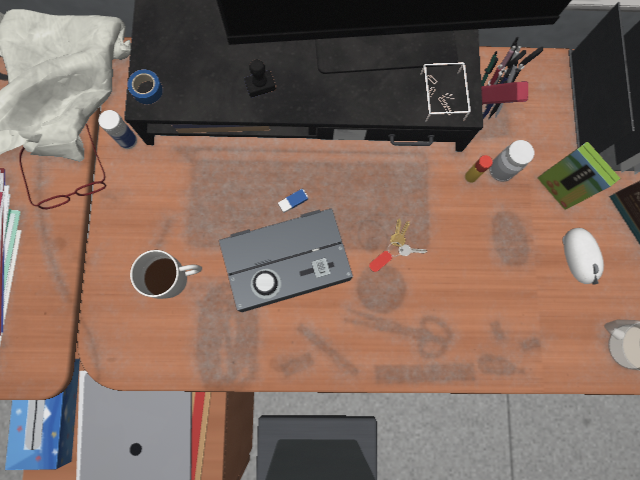

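View pics/side0.png

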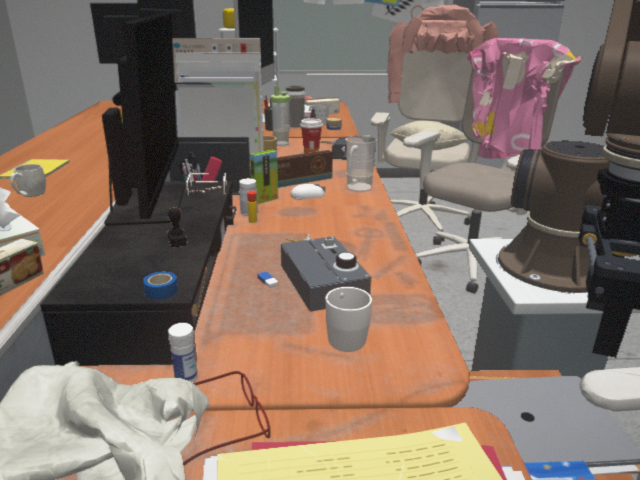

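The top view shows the safe, with the dial at about (265,282), the bolt tab at (321,267), the mug at (158,275), the eraser at (293,200) and the keys at (395,250). The network's top-view dial_top at (394,248) is wrong, because that's where the keys are. The side view shows the dial at (347,260).

Run:
```python
from h import *
p=viewer.grab_frame("top"); 
g=cv2.cvtColor(p["frame"],6)
print("dial",atz(p,(265,282),82),"tab",atz(p,(321,267),79))
for c in [(220,241),(331,210),(352,279),(241,310)]: print(atz(p,c,60).round(1))
o=manip.get_obs(); print(R.from_quat(np.roll(o["tool_rot"],-1)).as_matrix().round(2)); print(p["fov_y"])
w=viewer.grab_frame("wrist"); print(np.round(w["T_tool_cam"],2))
```

```text
dial [492.72333203 105.87490396  82.        ] tab [520.23736685  10.89508492  79.        ]
[566.9 189.4  60. ]
[626.9  -6.4  60. ]
[502.5 -44.2  60. ]
[446.3 147.6  60. ]
[[-0.92  0.39  0.  ]
 [ 0.39  0.92  0.  ]
 [ 0.    0.   -1.  ]]
51.60639159448806
[[  -0.     -0.97   -0.24   66.18]
 [   1.     -0.     -0.      1.6 ]
 [   0.     -0.24    0.97 -200.33]
 [   0.      0.      0.      1.  ]]
```

arm_command(
  commands=[
    [[0.52,-0.98,0],-1,1],
    [[0.52,-0.98,0],-1,1],
    [[0.52,-0.98,0],-1,1],
    [[0.52,-0.98,0],-1,1],
    [[0.52,-0.98,0],-1,1],
    [[0.52,-0.98,0],-1,1],
    [[0.52,-0.98,0],-1,1],
    [[0.52,-0.98,0],-1,1],
  ],
  force=25,
)

```text
time_s: 1.82
tcp_pos: [324.6, 419.0, 184.9]
tool_rot: [0.0, 0.565, 0.825, 0.0]
contact_force: [0.5, 0.3, -0.6]
width: 95.4
gripper_force: 0.0
```

arm_command(
  commands=[
    [[0.52,-0.98,0],-1,1],
    [[0.52,-0.98,0],-1,1],
    [[0.52,-0.98,0],-1,1],
    [[0.52,-0.98,0],-1,1],
    [[0.52,-0.98,0],-1,1],
    [[0.52,-0.98,0],-1,1],
    [[0.52,-0.98,0],-1,1],
    [[0.52,-0.98,0],-1,1],
  ],
)

```text
time_s: 2.48
tcp_pos: [407.8, 262.1, 184.9]
tool_rot: [0.0, 0.842, 0.54, 0.0]
contact_force: [0.3, 0.8, 0.1]
width: 95.3
gripper_force: 0.0
```

arm_command(
  commands=[
    [[0.52,-0.98,0],-1,1],
    [[0.52,-0.98,0],-1,1],
    [[0.52,-0.98,0],-1,1],
    [[0.52,-0.98,0],-1,1],
    [[0.52,-0.98,0],-1,1],
    [[0.52,-0.98,0],-1,1],
    [[0.52,-0.98,0],-1,1],
    [[0,0,0],0,1],
  ],
)

```text
time_s: 3.15
tcp_pos: [481.7, 123.5, 184.8]
tool_rot: [0.0, 0.976, 0.217, 0.0]
contact_force: [0.8, 0.3, 1.0]
width: 94.9
gripper_force: 0.0
```

```bash
cat > look.py <<'E'
import sys
from h import *
o=manip.get_obs(); p=viewer.grab_frame("wrist"); cv2.imwrite(f"pics/{sys.argv[1]}.png",p["frame"])
print(o["time_s"],o["tcp_pos"].round(1),o["joint_pos"].round(2),o["contact_force"].round(2),o["ft_torque"].round(3))
for k,z in [("dial_top",82),("bolt_tab",79),("key_safe",0)]:
    r=viewer.landmark_of(p,k)
    if r: print(k,round(r[0]["confidence"],2),np.round(r[0]["at"]),np.round(atz(p,r[0]["at"],z,o),1))
E
python3 look.py w1
```

```text
3.15 [481.7 123.5 184.8] [ 0.12  0.31  1.87 -0.    0.97  1.25] [0.77 0.3  0.96] [-0.054  0.132 -0.006]
dial_top 0.59 [348. 225.] [495.8 105.9  82. ]
bolt_tab 0.77 [471. 242.] [524.1   8.6  79. ]
key_safe 0.92 [390. 181.] [539.7  74.9   0. ]
```

View pics/w1.png

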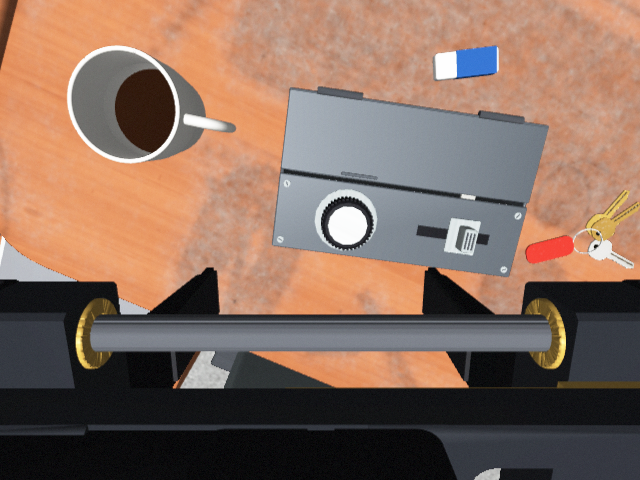

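The wrist picture shows the dial at (347,225) and the tab at (467,238). The network agrees with both, so I'll descend over the dial.

arm_command(
  commands=[
    [[0.17,-0.22,-0.7],0,1],
    [[0.17,-0.22,-0.7],0,1],
    [[0.17,-0.22,-0.7],0,1],
    [[0.17,-0.22,-0.7],0,1],
    [[0,0,-0.7],0,1],
    [[0,0,-0.7],0,1],
    [[0,0,-0.7],0,1],
    [[0,0,-0.7],0,1],
  ],
  force=25,
)

```text
time_s: 4.02
tcp_pos: [493.4, 109.3, 72.3]
tool_rot: [0.0, 0.975, 0.222, 0.0]
contact_force: [0.5, -0.6, 0.2]
width: 95.1
gripper_force: 0.0
```

arm_command(
  commands=[
    [[0,0,0],0,0.2],
    [[0,0,0],0,-0.2],
    [[0,0,0],0,-0.4],
    [[0,0,0],0,-1],
    [[0,0,0],0,-1],
    [[0,0,0],0,-1],
    [[0,0,0],0,-1],
    [[0,0,0],0,-1],
  ],
  force=25,
)

```text
time_s: 4.68
tcp_pos: [493.8, 108.3, 73.0]
tool_rot: [0.0, 0.975, 0.221, 0.0]
contact_force: [-1.3, -0.5, 0.5]
width: 47.6
gripper_force: 0.0
```

```bash
cat > s.py <<'E'
from h import *
o=manip.get_obs(); w,x,y,z=o["tool_rot"]
print("t",round(o["time_s"],2),"yaw_deg",np.degrees(2*np.arctan2(x,y))*-1,"pos",o["tcp_pos"].round(1),"F",o["contact_force"].round(1),"M",o["ft_torque"].round(3),"w",round(o["width"],1),"g",round(o["gripper_force"],1),"j",o["joint_pos"].round(3)[[0,5]])
E
python3 s.py
```

```text
t 4.68 yaw_deg -154.46156910249314 pos [493.8 108.3  73. ] F [-1.3 -0.5  0.5] M [-0.061  0.173  0.01 ] w 47.6 g 0.0 j [0.085 1.21 ]
```

arm_command(
  commands=[
    [[0.08,-0.11,0],0,-1],
    [[0,0,0],0,-1],
    [[0,0,0],0,-1],
    [[0,0,0],0,-1],
    [[0,0,0],0,-1],
    [[0,0,0],0,-1],
    [[0,0,0],0,-1],
    [[0,0,0],0,-1],
  ],
  force=25,
)

```text
time_s: 5.35
tcp_pos: [495.3, 106.1, 72.8]
tool_rot: [0.0, 0.975, 0.221, -0.0]
contact_force: [0.3, -0.2, -0.2]
width: 0.7
gripper_force: 0.0
```

```bash
python3 s.py
```

```text
t 5.35 yaw_deg -154.45571653975182 pos [495.3 106.1  72.8] F [ 0.3 -0.2 -0.2] M [ 0.003  0.188 -0.02 ] w 0.7 g 0.0 j [0.081 1.206]
```

Run:
```python
from h import *
p=viewer.grab_frame("wrist"); s=viewer.grab_frame("side"); t=viewer.grab_frame("top")
a=s["frame"][180:340,240:440]; b=t["frame"][180:340,190:390]
cv2.imwrite("pics/c1.png",np.vstack([cv2.resize(p["frame"],(480,360))[:, :].copy() if 0 else np.hstack([cv2.resize(a,(400,320)),cv2.resize(b,(400,320))]),cv2.resize(p["frame"],(800,600))[0:280]]))
```

```text
(no output)
```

View pics/c1.png

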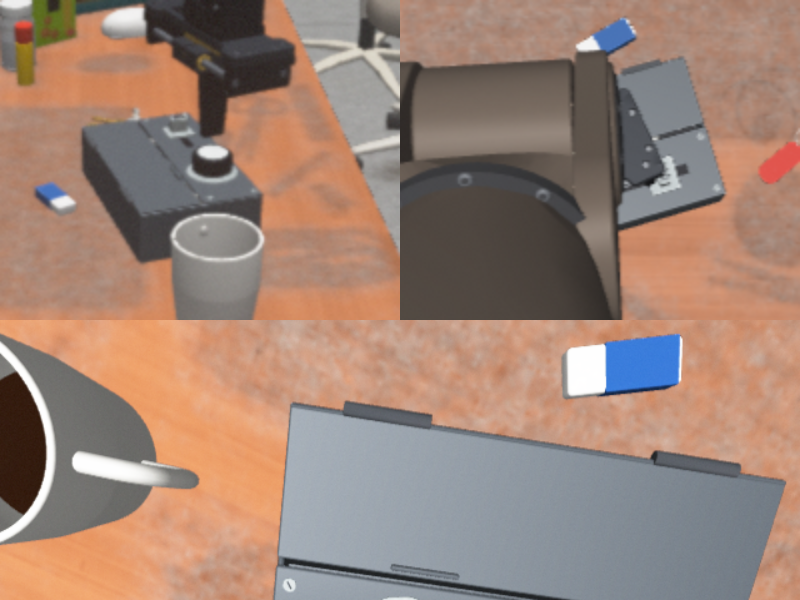

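Run:
```python
from h import *
o=manip.get_obs(); T=o["tcp_pos"]
for n in ["side","top"]:
    p=viewer.grab_frame(n); f=240/np.tan(np.radians(p["fov_y"])/2)
    K=np.array([[f,0,p["cx"]],[0,f,p["cy"]],[0,0,1]])
    pr=lambda X:cv2.projectPoints(np.array([X],float),np.array(p["rvec"],float),np.array(p["tvec"],float),K,None)[0].ravel().round(0)
    print(n,"tip",pr(T-[0,0,8]),"tcp",pr(T),"dialtop",pr([495.5,106,82]), "dialbase",pr([495.5,106,62]),"cam",ray(p,(320,240))[0].round(0))
p=viewer.grab_frame("wrist"); cv2.imwrite("pics/w2.png",p["frame"])
for k,z in [("dial_top",82),("bolt_tab",79),("key_safe",0)]:
    r=viewer.landmark_of(p,k)
    if r: print(k,round(r[0]["confidence"],2),np.round(r[0]["at"]),np.round(atz(p,r[0]["at"],z,o),1))
print(p["T_tool_cam"],p["fov_y"])
Tc=np.array(p["T_tool_cam"]); q=np.linalg.inv(Tc)@[0,0,8,1]; f=240/np.tan(np.radians(p["fov_y"])/2); print("tip in wrist",q[:2]/q[2]*f+[p["cx"],p["cy"]])
```

```text
side tip [344. 263.] tcp [344. 260.] dialtop [344. 256.] dialbase [343. 265.] cam [ 593. 1097.  569.]
top tip [266. 282.] tcp [265. 281.] dialtop [265. 280.] dialbase [266. 282.] cam [395.  30. 924.]
dial_top 0.78 [321. 280.] [494.6 105.7  82. ]
bolt_tab 0.6 [507. 303.] [524.9  10.1  79. ]
key_safe 0.83 [388. 203.] [540.4  74.9   0. ]
[[-1.42371127e-03 -9.71023155e-01 -2.38981184e-01  6.83255269e+01]
 [ 9.99997662e-01 -1.77147931e-03  1.24043023e-03 -6.32888336e-01]
 [-1.62783670e-03 -2.38978859e-01  9.71023406e-01 -2.00328307e+02]
 [ 0.00000000e+00  0.00000000e+00  0.00000000e+00  1.00000000e+00]] 63.1470937292926
tip in wrist [321.08992026 268.39284178]
```

View pics/w2.png

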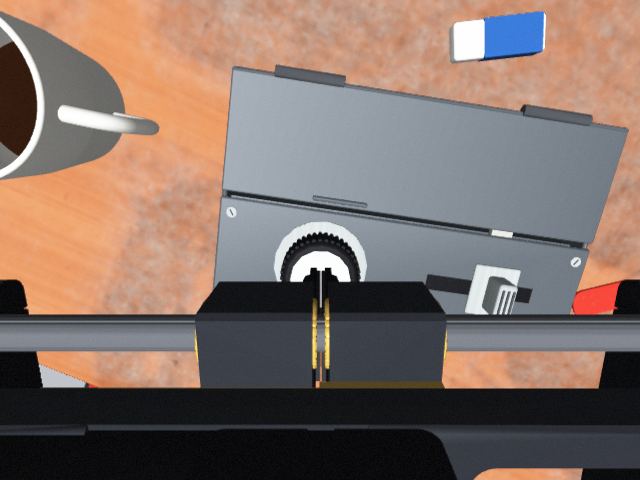

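The picture shows the jaws shut above the dial: the fingertips sit at about row 270 with the dial's white top clear below them. The side view also puts the tips about 16 px (~35 mm) higher than the stated nose length gives, so they must stand near z≈100. I'll open, go down about 28 mm while watching the force, and grip again.

arm_command(
  commands=[
    [[0,0,0],0,0.6],
    [[0,0,0],0,0.6],
    [[0,0,0],0,0.6],
    [[0,0,0],0,0.6],
    [[0,0,0],0,0.6],
    [[0,0,0],0,0.6],
    [[0,0,0],0,0.6],
    [[0,0,0],0,0.6],
  ],
)

```text
time_s: 6.47
tcp_pos: [495.4, 106.1, 72.8]
tool_rot: [0.0, 0.975, 0.221, 0.0]
contact_force: [0.7, -0.5, -0.0]
width: 48.4
gripper_force: 0.0
```

arm_command(
  commands=[
    [[0,0,-0.2],0,0.6],
    [[0,0,-0.2],0,0.6],
    [[0,0,-0.2],0,0.6],
    [[0,0,-0.2],0,0.6],
    [[0,0,0],0,0.6],
    [[0,0,0],0,0.6],
    [[0,0,0],0,0.6],
    [[0,0,0],0,0.6],
  ],
)

```text
time_s: 7.13
tcp_pos: [495.5, 106.1, 56.9]
tool_rot: [0.0, 0.975, 0.221, 0.0]
contact_force: [-0.5, -0.4, 0.6]
width: 76.3
gripper_force: 0.0
```

arm_command(
  commands=[
    [[0,0,-0.15],0,0.6],
    [[0,0,-0.15],0,0.6],
    [[0,0,-0.15],0,0.6],
    [[0,0,-0.15],0,0.6],
    [[0,0,0],0,0],
    [[0,0,0],0,-1],
    [[0,0,0],0,-1],
    [[0,0,0],0,-1],
  ],
  force=25,
)

```text
time_s: 7.8
tcp_pos: [495.4, 106.1, 44.8]
tool_rot: [0.0, 0.975, 0.221, 0.0]
contact_force: [-0.1, 0.6, 0.4]
width: 54.8
gripper_force: 0.0
```

arm_command(
  commands=[
    [[0,0,0],0,-1],
    [[0,0,0],0,-1],
    [[0,0,0],0,-1],
    [[0,0,0],0,-1],
    [[0,0,0],0,-1],
    [[0,0,0],0,-1],
    [[0,0,0],0,-1],
    [[0,0,0],0,-1],
  ],
  force=25,
)

```text
time_s: 8.47
tcp_pos: [495.3, 106.3, 44.8]
tool_rot: [-0.0, 0.975, 0.221, 0.0]
contact_force: [-1.7, 4.7, 3.4]
width: 41.4
gripper_force: 25.0
```

```bash
python3 s.py
```

```text
t 8.47 yaw_deg -154.4620631207551 pos [495.3 106.3  44.8] F [-1.7  4.7  3.4] M [0.807 0.481 0.032] w 41.4 g 25.0 j [0.081 1.206]
```

Gripped at 41.4 mm, 25 N. Next I'll turn it one click anticlockwise and check.

arm_command(
  commands=[
    [[0,0.02,0],0.4,-1],
    [[0,0,0],0.4,-1],
    [[0,0,0],0.4,-1],
    [[0,0,0],0.4,-1],
    [[0,0,0],0,-1],
    [[0,0,0],0,-1],
    [[0,0,0],0,-1],
    [[0,0,0],0,-1],
  ],
  force=25,
)

```text
time_s: 9.13
tcp_pos: [495.2, 106.5, 44.8]
tool_rot: [0.0, 0.955, 0.298, -0.0]
contact_force: [-3.0, 3.1, 2.7]
width: 40.9
gripper_force: 25.0
```

```bash
python3 s.py
```

```text
t 9.13 yaw_deg -145.35825211050718 pos [495.2 106.5  44.8] F [-3.   3.1  2.7] M [ 0.316  0.49  -0.028] w 40.9 g 25.0 j [0.081 1.048]
```

arm_command(
  commands=[
    [[0,0,0],0.4,-1],
    [[0,0,0],0.4,-1],
    [[0,0,0],0.4,-1],
    [[0,0,0],0.34,-1],
    [[0,0,0],0,-1],
    [[0,0,0],0,-1],
    [[0,0,0],0,-1],
    [[0,0,0],0,-1],
  ],
)

```text
time_s: 9.8
tcp_pos: [495.1, 106.6, 44.8]
tool_rot: [-0.0, 0.929, 0.37, -0.0]
contact_force: [-2.9, 4.2, 6.1]
width: 41.1
gripper_force: 25.0
```

```bash
python3 s.py
```

```text
t 9.8 yaw_deg -136.533537620549 pos [495.1 106.6  44.8] F [-2.9  4.2  6.1] M [0.831 0.808 0.04 ] w 41.1 g 25.0 j [0.082 0.894]
```

arm_command(
  commands=[
    [[0,0,0],0.39,-1],
    [[0,0,0],0.39,-1],
    [[0,0,0],0,-1],
    [[0,0,0],0,-1],
    [[0,0,0],0,-1],
    [[0,0,0],0,-1],
    [[0,0,0],0,-1],
    [[0,0,0],0,-1],
  ],
)

```text
time_s: 10.47
tcp_pos: [495.0, 106.7, 44.8]
tool_rot: [-0.0, 0.914, 0.406, -0.0]
contact_force: [-4.5, 5.5, 5.5]
width: 41.0
gripper_force: 25.0
```

```bash
python3 s.py
```

```text
t 10.47 yaw_deg -132.09511183283482 pos [495.  106.7  44.8] F [-4.5  5.5  5.5] M [ 0.818  0.775 -0.195] w 41.0 g 25.0 j [0.082 0.816]
```

arm_command(
  commands=[
    [[0,0,0],0.4,-1],
    [[0,0,0],0.4,-1],
    [[0,0,0],0.4,-1],
    [[0,0,0],0.37,-1],
    [[0,0,0],0,-1],
    [[0,0,0],0,-1],
    [[0,0,0],0,-1],
    [[0,0,0],0,-1],
  ],
)

```text
time_s: 11.13
tcp_pos: [494.8, 106.9, 44.8]
tool_rot: [-0.0, 0.879, 0.477, -0.0]
contact_force: [-4.4, 8.9, 3.2]
width: 41.2
gripper_force: 25.0
```

```bash
python3 s.py
```

```text
t 11.13 yaw_deg -123.05251989189526 pos [494.8 106.9  44.8] F [-4.4  8.9  3.2] M [1.343 0.745 0.193] w 41.2 g 25.0 j [0.082 0.658]
```

The torque follows the detents: −0.195 N m a quarter click on from rest and +0.19 at three quarters, so there's no slip. The stop is at least 93° from the start. I'll go on to 76.5° and then probe click by click.

arm_command(
  commands=[
    [[-0.02,0.04,0],0.98,-1],
    [[0,0,0],0.98,-1],
    [[0,0,0],0.98,-1],
    [[0,0,0],0.98,-1],
    [[0,0,0],0.98,-1],
    [[0,0,0],0.98,-1],
    [[0,0,0],0.98,-1],
    [[0,0,0],0.98,-1],
  ],
)

```text
time_s: 11.8
tcp_pos: [493.6, 107.2, 44.8]
tool_rot: [-0.001, 0.629, 0.778, -0.001]
contact_force: [-8.9, 1.3, 8.9]
width: 41.2
gripper_force: 25.0
```

arm_command(
  commands=[
    [[0,0,0],0,-1],
    [[0,0,0],0,-1],
    [[0,0,0],0,-1],
    [[0,0,0],0,-1],
    [[0,0,0],0,-1],
    [[0,0,0],0,-1],
    [[0,0,0],0,-1],
    [[0,0,0],0,-1],
  ],
)

```text
time_s: 12.47
tcp_pos: [493.6, 107.2, 44.8]
tool_rot: [-0.001, 0.63, 0.776, -0.001]
contact_force: [-9.0, 2.9, 9.8]
width: 41.0
gripper_force: 25.0
```

```bash
python3 s.py
```

```text
t 12.47 yaw_deg -78.16372322525035 pos [493.6 107.2  44.8] F [-9.   2.9  9.8] M [ 0.517  1.339 -0.136] w 41.0 g 25.0 j [ 0.083 -0.124]
```

arm_command(
  commands=[
    [[-0.04,0.02,0],0.62,-1],
    [[0,0,0],0.63,-1],
    [[0,0,0],0.63,-1],
    [[0,0,0],0.63,-1],
    [[0,0,0],0.63,-1],
    [[0,0,0],0,-1],
    [[0,0,0],0,-1],
    [[0,0,0],0,-1],
  ],
)

```text
time_s: 13.13
tcp_pos: [493.1, 107.1, 44.8]
tool_rot: [-0.001, 0.501, 0.865, -0.001]
contact_force: [-6.2, -3.1, 8.7]
width: 41.6
gripper_force: 25.0
```

```bash
python3 s.py
```

```text
t 13.13 yaw_deg -60.14717041442264 pos [493.1 107.1  44.8] F [-6.2 -3.1  8.7] M [-0.452  1.219 -0.053] w 41.6 g 25.0 j [ 0.083 -0.437]
```

arm_command(
  commands=[
    [[-0.02,-0.01,0],0.62,-1],
    [[0,0,0],0.63,-1],
    [[0,0,0],0.63,-1],
    [[0,0,0],0.63,-1],
    [[0,0,0],0.63,-1],
    [[0,0,0],0,-1],
    [[0,0,0],0,-1],
    [[0,0,0],0,-1],
  ],
)

```text
time_s: 13.8
tcp_pos: [492.6, 106.9, 44.8]
tool_rot: [-0.001, 0.36, 0.933, -0.001]
contact_force: [-7.7, -3.4, 9.3]
width: 41.1
gripper_force: 25.0
```

```bash
python3 s.py
```

```text
t 13.8 yaw_deg -42.162132387768764 pos [492.6 106.9  44.8] F [-7.7 -3.4  9.3] M [-0.658  1.298 -0.124] w 41.1 g 25.0 j [ 0.083 -0.751]
```

arm_command(
  commands=[
    [[-0.02,-0.01,0],0.62,-1],
    [[0,0,0],0.63,-1],
    [[0,0,0],0.63,-1],
    [[0,0,0],0.63,-1],
    [[0,0,0],0.63,-1],
    [[0,0,0],0,-1],
    [[0,0,0],0,-1],
    [[0,0,0],0,-1],
  ],
)

```text
time_s: 14.47
tcp_pos: [492.5, 106.6, 44.4]
tool_rot: [-0.001, 0.21, 0.978, -0.001]
contact_force: [-3.7, -5.4, 2.9]
width: 40.9
gripper_force: 25.0
```

```bash
python3 s.py
```

```text
t 14.47 yaw_deg -24.225909072688616 pos [492.5 106.6  44.4] F [-3.7 -5.4  2.9] M [-0.815  0.648 -0.46 ] w 40.9 g 25.0 j [ 0.082 -1.065]
```

arm_command(
  commands=[
    [[0,0,0],0.1,-1],
    [[0,0,0],0.1,-1],
    [[0,0,0],0,-1],
    [[0,0,0],0,-1],
    [[0,0,0],0,-1],
    [[0,0,0],0,-1],
    [[0,0,0],0,-1],
    [[0,0,0],0,-1],
  ],
)

```text
time_s: 15.13
tcp_pos: [492.4, 106.5, 44.4]
tool_rot: [-0.001, 0.2, 0.98, -0.001]
contact_force: [-3.4, -4.8, 5.0]
width: 41.2
gripper_force: 25.0
```

```bash
python3 s.py
```

```text
t 15.13 yaw_deg -23.10280720130723 pos [492.4 106.5  44.4] F [-3.4 -4.8  5. ] M [-0.951  0.685 -0.675] w 41.2 g 25.0 j [ 0.082 -1.085]
```

The stop is confirmed: −0.46 rose to −0.68 N m over 1.1°. The rest next to the stop is at a yaw reading of about −28.5. Next I'll count clockwise, probing a quarter click past each rest.

arm_command(
  commands=[
    [[0,0,0],-0.43,-1],
    [[0,0,0],-0.43,-1],
    [[0,0,0],-0.43,-1],
    [[0,0,0],-0.43,-1],
    [[0,0,0],0,-1],
    [[0,0,0],0,-1],
    [[0,0,0],0,-1],
    [[0,0,0],0,-1],
  ],
)

```text
time_s: 15.8
tcp_pos: [492.7, 106.7, 44.4]
tool_rot: [-0.001, 0.283, 0.959, -0.001]
contact_force: [-4.4, -4.3, 1.1]
width: 41.1
gripper_force: 24.9
```

```bash
python3 s.py
```

```text
t 15.8 yaw_deg -32.83093312323494 pos [492.7 106.7  44.4] F [-4.4 -4.3  1.1] M [-0.448  0.426  0.007] w 41.1 g 24.9 j [ 0.082 -0.915]
```

arm_command(
  commands=[
    [[0.01,0,0],-0.39,-1],
    [[0,0,0],-0.4,-1],
    [[0,0,0],-0.39,-1],
    [[0,0,0],-0.39,-1],
    [[0,0,0],0,-1],
    [[0,0,0],0,-1],
    [[0,0,0],0,-1],
    [[0,0,0],0,-1],
  ],
)

```text
time_s: 16.47
tcp_pos: [492.9, 106.8, 44.4]
tool_rot: [-0.001, 0.356, 0.934, -0.001]
contact_force: [-4.6, -3.7, -1.8]
width: 40.7
gripper_force: 24.9
```

```bash
python3 s.py
```

```text
t 16.47 yaw_deg -41.76442034076179 pos [492.9 106.8  44.4] F [-4.6 -3.7 -1.8] M [-0.436  0.776 -0.015] w 40.7 g 24.9 j [ 0.083 -0.759]
```

arm_command(
  commands=[
    [[0.01,0,0],-0.39,-1],
    [[0,0,0],-0.4,-1],
    [[0,0,0],-0.39,-1],
    [[0,0,0],-0.39,-1],
    [[0,0,0],0,-1],
    [[0,0,0],0,-1],
    [[0,0,0],0,-1],
    [[0,0,0],0,-1],
  ],
)

```text
time_s: 17.13
tcp_pos: [493.1, 106.9, 44.4]
tool_rot: [-0.001, 0.429, 0.903, -0.001]
contact_force: [-3.1, -2.2, 0.4]
width: 41.2
gripper_force: 24.9
```

```bash
python3 s.py
```

```text
t 17.13 yaw_deg -50.76337633809059 pos [493.1 106.9  44.4] F [-3.1 -2.2  0.4] M [-0.241  0.464 -0.035] w 41.2 g 24.9 j [ 0.083 -0.602]
```

arm_command(
  commands=[
    [[0.01,0,0],-0.39,-1],
    [[0,0,0],-0.39,-1],
    [[0,0,0],0,-1],
    [[0,0,0],0,-1],
    [[0,0,0],0,-1],
    [[0,0,0],0,-1],
    [[0,0,0],0,-1],
    [[0,0,0],0,-1],
  ],
)

```text
time_s: 17.8
tcp_pos: [493.2, 107.0, 44.4]
tool_rot: [-0.001, 0.463, 0.886, -0.001]
contact_force: [-4.9, -0.4, 0.2]
width: 41.1
gripper_force: 24.9
```

```bash
python3 s.py
```

```text
t 17.8 yaw_deg -55.20748618881287 pos [493.2 107.   44.4] F [-4.9 -0.4  0.2] M [0.079 0.736 0.141] w 41.1 g 24.9 j [ 0.083 -0.524]
```

arm_command(
  commands=[
    [[0.02,0,0],-0.62,-1],
    [[0,0,0],-0.63,-1],
    [[0,0,0],-0.63,-1],
    [[0,0,0],-0.63,-1],
    [[0,0,0],-0.63,-1],
    [[0,0,0],0,-1],
    [[0,0,0],0,-1],
    [[0,0,0],0,-1],
  ],
)

```text
time_s: 18.47
tcp_pos: [493.6, 107.1, 44.4]
tool_rot: [-0.001, 0.596, 0.803, -0.001]
contact_force: [-4.9, 0.9, -0.3]
width: 41.5
gripper_force: 24.9
```

```bash
python3 s.py
```

```text
t 18.47 yaw_deg -73.1362752932886 pos [493.6 107.1  44.4] F [-4.9  0.9 -0.3] M [0.147 0.536 0.108] w 41.5 g 24.9 j [ 0.083 -0.211]
```

arm_command(
  commands=[
    [[0.02,0,0],-0.62,-1],
    [[0,0,0],-0.63,-1],
    [[0,0,0],-0.63,-1],
    [[0,0,0],-0.63,-1],
    [[0,0,0],-0.63,-1],
    [[0,0,0],0,-1],
    [[0,0,0],0,-1],
    [[0,0,0],0,-1],
  ],
)

```text
time_s: 19.13
tcp_pos: [494.1, 107.1, 44.4]
tool_rot: [-0.0, 0.714, 0.7, -0.001]
contact_force: [-5.2, -1.4, 1.5]
width: 41.2
gripper_force: 25.0
```

```bash
python3 s.py
```

```text
t 19.13 yaw_deg -91.09095634929122 pos [494.1 107.1  44.4] F [-5.2 -1.4  1.5] M [-0.461  0.701  0.181] w 41.2 g 25.0 j [0.083 0.102]
```

Each click was felt at its quarter point (rests near −33, −51, −69 and −87). The fourth rest is near −105, so I'll turn another 14° and check.

arm_command(
  commands=[
    [[0.01,0,0],-0.61,-1],
    [[0,0,0],-0.61,-1],
    [[0,0,0],-0.61,-1],
    [[0,0,0],-0.61,-1],
    [[0,0,0],0,-1],
    [[0,0,0],0,-1],
    [[0,0,0],0,-1],
    [[0,0,0],0,-1],
  ],
)

```text
time_s: 19.8
tcp_pos: [494.4, 107.0, 44.5]
tool_rot: [-0.0, 0.794, 0.609, -0.001]
contact_force: [-4.8, -1.8, -0.8]
width: 41.3
gripper_force: 24.9
```

```bash
python3 s.py
```

```text
t 19.8 yaw_deg -105.03669698509017 pos [494.4 107.   44.5] F [-4.8 -1.8 -0.8] M [-0.606  0.465  0.034] w 41.3 g 24.9 j [0.083 0.346]
```

arm_command(
  commands=[
    [[0,0,0],0,0.6],
    [[0,0,0],0,0.6],
    [[0,0,0],0,0.6],
    [[0,0,0],0,0.6],
    [[0,0,0],0,0.6],
    [[0,0,0],0,0.6],
    [[0,0,0],0,0.6],
    [[0,0,0],0,0.6],
  ],
)

```text
time_s: 20.47
tcp_pos: [495.0, 107.3, 44.8]
tool_rot: [0.0, 0.795, 0.607, 0.0]
contact_force: [-0.5, -0.7, 0.1]
width: 75.8
gripper_force: 0.0
```

```bash
python3 s.py
```

```text
t 20.47 yaw_deg -105.23154266620817 pos [495.  107.3  44.8] F [-0.5 -0.7  0.1] M [-0.144  0.052  0.013] w 75.8 g 0.0 j [0.083 0.349]
```

arm_command(
  commands=[
    [[0,0,1],0,0.3],
    [[0,0,1],0,0.3],
    [[0.2,-0.8,0],-1,0.3],
    [[0.2,-0.8,0],-1,0.3],
    [[0.2,-0.8,0],-1,0.3],
    [[0.2,-0.8,0],-1,0.3],
    [[0.2,-0.8,0],-1,0.3],
    [[0.2,-0.8,0],-1,0.3],
  ],
)

```text
time_s: 21.13
tcp_pos: [519.1, 10.5, 84.8]
tool_rot: [0.0, 0.939, 0.343, 0.0]
contact_force: [0.6, -0.2, 1.3]
width: 61.9
gripper_force: 0.0
```

arm_command(
  commands=[
    [[0.22,0,0],-0.84,0],
    [[0,0,0],-0.84,0],
    [[0,0,0],-0.84,0],
    [[0,0,0],-0.84,0],
    [[0,0,0],-0.83,0],
    [[0,0,0],0,0],
    [[0,0,0],0,0],
    [[0,0,0],0,0],
  ],
)

```text
time_s: 21.8
tcp_pos: [523.3, 11.3, 84.8]
tool_rot: [0.0, 0.99, 0.144, -0.0]
contact_force: [-0.2, 0.4, 0.7]
width: 47.6
gripper_force: 0.0
```

```bash
python3 s.py; python3 look.py w3
```

```text
t 21.8 yaw_deg -163.46784682152352 pos [523.3  11.3  84.8] F [-0.2  0.4  0.7] M [-0.036  0.141  0.023] w 47.6 g 0.0 j [-0.105  1.178]
21.8 [523.3  11.3  84.8] [-0.1   0.48  1.91 -0.    0.75  1.18] [-0.16  0.37  0.65] [-0.036  0.141  0.023]
dial_top 0.91 [140. 270.] [495.9 106.6  82. ]
bolt_tab 0.97 [324. 269.] [524.1  10.1  79. ]
key_safe 0.82 [244. 193.] [538.5  74.9   0. ]
```

View pics/w3.png

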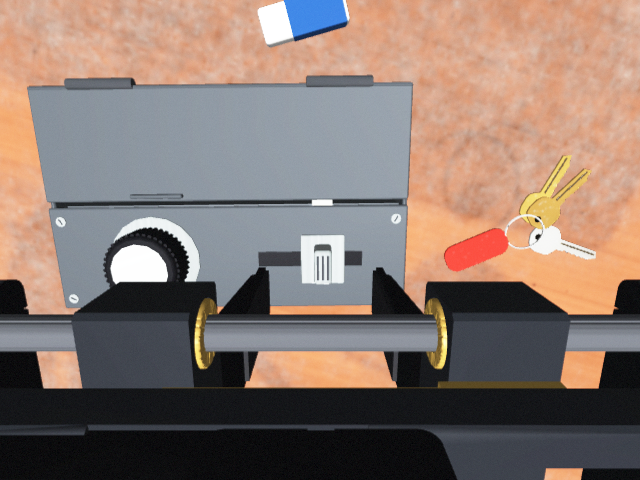

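The tab is at (324,262), midway between the open jaws and square to them. I'll go down and close lightly on it.

arm_command(
  commands=[
    [[0.03,-0.03,-0.4],0,0],
    [[0,0,-0.4],0,0],
    [[0,0,-0.4],0,0],
    [[0,0,-0.4],0,0],
    [[0,0,-0.3],0,0],
    [[0,0,-0.2],0,0],
    [[0,0,0],0,-1],
    [[0,0,0],0,-1],
  ],
  force=8,
)

```text
time_s: 22.67
tcp_pos: [523.9, 10.7, 42.5]
tool_rot: [-0.0, 0.99, 0.142, -0.0]
contact_force: [0.2, -0.1, 0.5]
width: 39.1
gripper_force: 0.0
```

arm_command(
  commands=[
    [[0,0,0],0,-1],
    [[0,0,0],0,-1],
    [[0,0,0],0,-1],
    [[0,0,0],0,-1],
    [[0,0,0],0,-1],
    [[0,0,0],0,-1],
    [[0,0,0],0,-1],
    [[0,0,0],0,-1],
  ],
  force=8,
)

```text
time_s: 23.33
tcp_pos: [524.1, 10.7, 43.0]
tool_rot: [0.0, 0.99, 0.142, 0.0]
contact_force: [-1.0, -0.5, 4.1]
width: 9.8
gripper_force: 8.0
```

```bash
python3 s.py
```

```text
t 23.33 yaw_deg -163.61713483039597 pos [524.1  10.7  43. ] F [-1.  -0.5  4.1] M [-0.105  0.268  0.07 ] w 9.8 g 8.0 j [-0.106  1.179]
```

arm_command(
  commands=[
    [[-0.014,0.048,0],0,-1],
    [[-0.014,0.048,0],0,-1],
    [[-0.014,0.048,0],0,-1],
    [[-0.014,0.048,0],0,-1],
    [[0,0,0],0,-1],
    [[0,0,0],0,-1],
    [[0,0,0],0,-1],
    [[0,0,0],0,-1],
  ],
)

```text
time_s: 24.0
tcp_pos: [522.9, 14.6, 42.9]
tool_rot: [0.0, 0.99, 0.142, 0.0]
contact_force: [-0.9, -1.6, 5.6]
width: 9.6
gripper_force: 8.0
```

```bash
python3 s.py
```

```text
t 24.0 yaw_deg -163.61908481278525 pos [522.9  14.6  42.9] F [-0.9 -1.6  5.6] M [-0.399  0.325  0.067] w 9.6 g 8.0 j [-0.098  1.187]
```

It moved 4 mm with under 2 N of resistance, so the gate is open. I'll slide it the rest of the way.

arm_command(
  commands=[
    [[-0.025,0.087,0],0,-1],
    [[-0.025,0.087,0],0,-1],
    [[-0.025,0.087,0],0,-1],
    [[-0.025,0.087,0],0,-1],
    [[-0.025,0.087,0],0,-1],
    [[-0.025,0.087,0],0,-1],
    [[0,0,0],0,-1],
    [[0,0,0],0,-1],
  ],
)

```text
time_s: 24.67
tcp_pos: [519.8, 24.8, 42.9]
tool_rot: [0.0, 0.99, 0.143, 0.0]
contact_force: [-0.9, -5.0, 5.5]
width: 10.1
gripper_force: 8.0
```

```bash
python3 s.py
```

```text
t 24.67 yaw_deg -163.61170962930282 pos [519.8  24.8  42.9] F [-0.9 -5.   5.5] M [-0.896  0.315  0.079] w 10.1 g 8.0 j [-0.079  1.206]
```

arm_command(
  commands=[
    [[0,0,0],0,-0.4],
    [[0,0,0],0,-0.4],
    [[0,0,0],0,-0.4],
    [[0,0,0],0,-0.4],
    [[0,0,0],0,-0.4],
    [[0,0,0],0,-0.4],
    [[0,0,0],0,-0.4],
    [[0,0,0],0,-0.4],
  ],
)

```text
time_s: 25.33
tcp_pos: [519.8, 25.0, 42.7]
tool_rot: [0.0, 0.99, 0.142, -0.0]
contact_force: [-0.6, 0.7, -0.1]
width: 28.4
gripper_force: 0.0
```

arm_command(
  commands=[
    [[0,0,0.5],0,-0.4],
    [[0,0,1],0,-0.4],
    [[0,0,1],0,-0.4],
    [[0,0,1],0,-0.4],
    [[0,0,1],0,-0.4],
    [[0,0,1],0,-0.4],
    [[0,0,0],0,-0.4],
    [[0,0,0],0,-0.4],
  ],
)

```text
time_s: 26.0
tcp_pos: [520.2, 25.0, 154.0]
tool_rot: [0.0, 0.99, 0.142, 0.001]
contact_force: [-0.1, 0.6, -0.8]
width: 28.4
gripper_force: 0.0
```

```bash
python3 look.py w4
```

```text
26.0 [520.2  25.  154. ] [-0.08  0.38  1.85 -0.    0.91  1.21] [-0.08  0.59 -0.82] [-0.101  0.176 -0.009]
dial_top 0.55 [201. 242.] [495.5 107.4  82. ]
bolt_tab 0.57 [322. 241.] [519.3  23.8  79. ]
key_safe 0.69 [276. 182.] [542.   73.2   0. ]
```

View pics/w4.png

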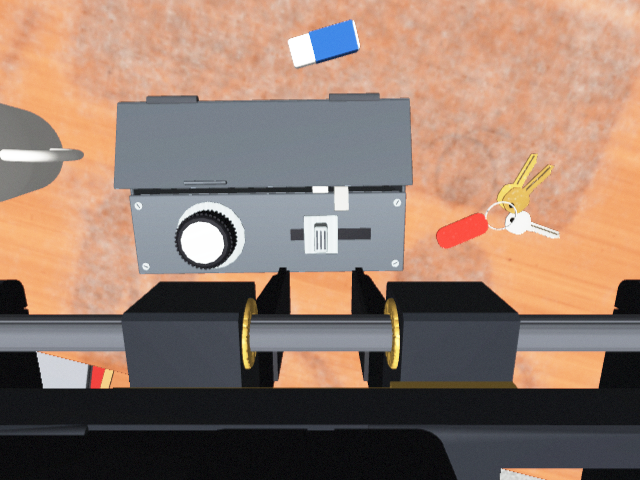

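The lid stands up with its gap open. The tab is across by about 14.5 mm, at (321,235), and the bystanders haven't moved. The gripper is clear of everything, so I'm handing in.

```bash
python3 -c "
from plant import manip
print(manip.finish_job())"
```

```text
the job is handed in; nothing more can be done
None
```

I turned the dial back to its stop, then four clicks clockwise by feel, slid the bolt about 14.5 mm across and the lid sprang up; the mug, keys and eraser were not touched, and the job is handed in (no verdict was returned).

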